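Clear the timer and pop the dish reader's hatch

ROBOT

A 6-joint arm with a two-finger parallel gripper is mounted at the origin on a cart in front of the work surface, level with it; the furniture and walls round the work are solid. World frame = base frame: x ahead of the robot, y to its left, z up, the work surface at z = 0. Lengths are in m, angles in rad, forces in N, time in s.
With the tool pointing down it reaches from about 0.375 to 0.975 m from the base axis. Payload 3.8 kg.
Tool frame: the origin (TCP) lies midway between the tips of the shut fingers; the grasp point (between the pads) lies 19 mm behind it; z points along the fingers, y is the line along which they close (so a half turn about z gives the same grasp; the last joint's range is limited). The gripper opens to 85 mm and grips with 20 to 120 N. Pads are 22 mm wide; open, the fingers measure 114 mm over their backs; the gripper's body (76 mm by 85 mm) begins 54 mm behind the grasp point. The pads swing forward as they close: fully open they stand 13 mm farther back than shut.
Start: joints at [-0.037, 0.264, 1.604, -0, 1.274, -0.037], TCP at [0.675, -0, 0.231] pointing down, gripper open.
Joint ranges: [-2.63, 2.63], [-0.94, 2.18], [0.31, 2.57], [-1.31, 4.45], [0, 2.66], [-2.55, 2.55]. Speed limits (rad/s): [2.57, 2.57, 3.14, 3.14, 3.14, 3.14].

INTERFACE

Orientations are given as a rotation vector (axis times angle).
In Python, from workcell import read_state, vision, ticket gives the robot as it stands. The module is installed in compiled form; this text tells all that it offers.
- The arm moves only by the tool jog_arm, never from a script. Its arguments are lists of equal length, an entry for each row: "turn": the turn, a rotation vector about the tool's x, y, z in rad, a list of three; "delta_pos": the shift along the tool's x, y, z in m, a list of three; "gripper": the finger opening in m, from 0 to 0.0854. In form: {"turn": [[rx, ry, rz], ...], "delta_pos": [[dx, dy, dz], ...], "gripper": [gripper, ...]}. A call has 1 to 20 rows; each row shifts and turns the commanded pose from where the row before left it, along the tool's axes as they then stand; what a row does not reach is not made up. A row lasts 1/12 s, in which the tool goes at most 41.7 mm and 7.16 degrees, less where a joint would pass 70% of its speed; a pose out of reach is approached as far as the arm can. A call with a gripper value outside its range is refused whole. The fingers move at their own pace and stop on an object; "grip_force" is the grip in N (left out, the last holds). Time passes only in rows, so rows that do not move let the fingers close. It gives the time, the measured TCP pose, the force, the opening and the grip force at its end, in the units of the state.
- read_state(): the state, without advancing time (a new reading comes with each control period).
- vision.read_camera(name): name is "scene" or "side" or "wrist"; returns the picture (400x640x3 uint8, red, green, blue); there is no depth.
- vision.calibration(name): a dict with "vfov" (degrees; the focal length in pixels is half the picture's height over the tangent of half this angle, whatever the lens; pixels are square), "cx", "cy" (the principal point, pixels), "R" (3x3) and "t" (3): a world point X has camera coordinates R X + t; the wrist camera has in their place "mount" (4x4, takes a point from camera to tool coordinates, whose origin is the TCP and whose axes are the flange's). Camera axes: x right, y down, z forward; pixel columns grow to the right and rows downward; lengths in m; the calibration is good to about 2 mm. A picture is of the moment at which its call begins: read the wrist's pose just before it. calibration takes no time and is no camera call.
- ticket.finish_job(): hands the job in; it is judged then, once.
The state is a dict: "time": time; "q": joint angles; "joint_vel": joint speeds; "joint_torque": joint torques, N m; "tool_pos": TCP position; "tcp_rot": TCP orientation; "wrist_force": force on the tool from outside, world axes, zero at the start; "torque": the same for the moment, N m; "width": opening from 0.0 (shut) to 1.0 (fully open); "grip_force": force on a finger pad.
Only numpy, scipy, OpenCV 4.12 (cv2) and the standard library are available. Lean on these libraries where they do the work, as an engineer would, in place of code of your own. Each camera call takes 0.05 s, during which the arm holds its last target. There are 200 camera calls.

TASK

The dish reader has finished and its hatch must be open for the next person to fetch the dish, but someone left the lab timer lying on the hatch. Push the timer sideways, without picking it up, until it lies wholly on the reader's flat deck beside the hatch. Then press the ribbed front edge of the hatch gently in, once, so that its push-push latch lets go; take your hand away, watch the hatch rise and make sure that it stays fully open by itself, without touching it again or disturbing the glassware and cup around it.

Things in the scene. Friction and masses are not known exactly. Their poses are not given: they have to be found in the camera images.
- reader: Dish reader, fixed white bench instrument, 200 (x) x 250 (y) x 78 mm high, turned by up to 0.35 rad. Origin: centre of its underside; x points to its rear, y to its left, z up. Sloped front panel with display at x -0.10 to -0.066. Its top: hatch (over the dish chamber) at x -0.056 to 0.071, y -0.110 to 0.012; deck at y 0.014 to 0.119; a level wall 13 mm wide right of the hatch.
- hatch_angle (a joint): Hatch angle (rad). 0 = latched, level (rests within 0.01); negative = pressed in, stop at -0.060; positive = swung up about its rear edge, stop at 1.2 = fully open. Push-push latch: pressed in past -0.05 and let go, it springs open by itself, damped, in 2 to 3 s; pressed fully in again from open and let go, it latches again. Less than -0.03 does nothing.
- hatch: The hatch: grey frame with clear window, 127 (x) x 123 (y) x 5 mm, hinged along its rear edge. Origin on the hinge axis, midway along it, at (0.072, -0.049, 0.0755) of the reader; the panel lies towards -x of it, its top at z +0.003. Shut, its top stands 0.5 to 1.5 mm above the deck..
- hatch_press (a point): Where to press: on the hatch's top, middle of the ribbed strip along its front edge, 110 mm ahead of the hinge, 18 mm behind the front edge; at (-0.038, -0.049, 0.0785) of the reader when shut. Letting go takes about 3 to 5 N and 5.5 mm of travel, the stop is at 6.6 mm. Axes are the hatch's and tip up with it. It rises at up to 0.15 m/s.
- lab_timer: Lab timer, white, flat, lying on its back on the hatch, loose: 70 (x) x 66 (y) x 19 mm high, about 0.07 kg. Origin at the centre of its underside.
- deck_mid (a point): Centre of the flat grey deck, on its surface, at (0.012, 0.068, 0.078) of the reader, axes the reader's: a good place for the timer's centre. The deck measures 156 (x) x 105 (y) mm and has a rim 3 mm high in front, left and rear, but none towards the hatch, so that things slide across from the hatch.
- specimen_cup: Specimen cup with a screw lid, 62 mm wide, 68 mm high, loose, standing near the reader; leave it alone. Origin at the centre of its underside.
- beaker: Small glass beaker, 56 mm wide, 70 mm high, loose, standing near the reader; leave it alone. Origin at the centre of its underside.
- flask: Conical flask, 62 mm wide, 102 mm high, loose, standing near the reader; leave it alone. Origin at the centre of its underside.

How it is judged:
By the outcome, as a careful person would: the job done as asked, in the order asked, and still so for the second after the job is handed in, with the robot touching nothing.
It also fails if it takes over 48 s, if anything falls off the work surface, if the arm or the gripper's body presses on something with over 40 N, if the wrist force passes 120 N, or if a joint passes its speed limit or range.

## Working session

There is one attempt and no reset: what is moved stays moved. The work goes in short steps, Python scripts to look and compute and a tool call to move; the robot and the scene stay as the last step left them, time stands still between calls to the robot, and variables do not carry over. Pictures are saved under pics/ and viewed, at most 10 in all, crops included, and the job is handed in when it is done.

Besides the shell and the picture viewer there is one more tool, called after "Call:" by a JSON object that holds its "name" and its "arguments", one argument or row to a line. jog_arm: Moves the arm, as the interface text tells. Its arguments: {"type":"object","properties":{"turn":{"type":"array","items":{"type":"array","items":{"type":"number"}}},"delta_pos":{"type":"array","items":{"type":"array","items":{"type":"number"}}},"gripper":{"type":"array","items":{"type":"number"}},"grip_force":{"type":"number"}},"required":["turn","delta_pos","gripper"]}

```bash
mkdir -p pics
cat > h.py <<'E'
import numpy as np, cv2
from scipy.spatial.transform import Rotation as Ro
from workcell import read_state, vision, ticket
def cam(n):
    c=vision.calibration(n); s=read_state()
    f=200/np.tan(np.radians(c["vfov"])/2)
    K=np.array([[f,0,c["cx"]],[0,f,c["cy"]],[0,0,1]])
    if "R" in c: R,t=np.array(c["R"]),np.array(c["t"])
    else:
        T=np.eye(4);T[:3,:3]=Ro.from_rotvec(s["tcp_rot"]).as_matrix();T[:3,3]=s["tool_pos"]
        W=np.linalg.inv(T@np.array(c["mount"]));R,t=W[:3,:3],W[:3,3]
    return K,R,t
def snap(n,f):
    c=cam(n);im=vision.read_camera(n);cv2.imwrite("pics/"+f,im[:,:,::-1]);return c
def proj(c,X):
    p=(c[1]@np.atleast_2d(X).T).T+c[2];p=p@c[0].T;return p[:,:2]/p[:,2:]
def ray(c,uv,z):
    d=c[1].T@np.linalg.inv(c[0])@np.array([*uv,1]);o=-c[1].T@c[2];return o+d*(z-o[2])/d[2]
E
python3 - <<'E'
from h import *
s=read_state();print(s)
for n in ("scene","side","wrist"):
    c=snap(n,n+"0.png");print(n,-c[1].T@c[2],c[1][2],c[0][0,0], vision.calibration(n).keys())
a=[cv2.imread(f"pics/{n}0.png") for n in("scene","side","wrist")]
E
```

```text
{'time': 0.0, 'q': array([-3.69069538e-02,  2.64789800e-01,  1.60539736e+00,  8.72655255e-06,
        1.27370455e+00, -3.68986911e-02]), 'joint_vel': array([ 3.67337288e-04,  1.71183946e-03,  3.26257287e-04,  1.71251211e-03,
        7.49295678e-04, -7.39865388e-05]), 'joint_torque': array([ 6.10465631e-04, -5.15121067e+01, -3.67308676e+01, -4.07824507e-05,
        1.31324201e-02,  1.46811578e-05]), 'tool_pos': array([6.74254770e-01, 2.38768567e-05, 2.29924730e-01]), 'tcp_rot': array([-2.22025765, -2.22023361,  0.00244673]), 'wrist_force': array([-0.01769979, -0.44219893,  0.21862158]), 'torque': array([ 0.01429023, -0.03235225,  0.05753536]), 'grip_force': 0.0, 'width': 1.0000461950898512}
scene [-0.04126423 -0.17350449  0.50354407] [ 0.76554817  0.41005099 -0.49577634] 409.0044007861483 dict_keys(['vfov', 'cx', 'cy', 'R', 't'])
side [ 0.57815477 -0.57848755  0.50503505] [ 0.02955817  0.8592942  -0.51062687] 454.54325321393776 dict_keys(['vfov', 'cx', 'cy', 'R', 't'])
wrist [0.67438374 0.07234914 0.37257484] [-0.00287024 -0.28400687 -0.95881795] 294.86013712713486 dict_keys(['vfov', 'cx', 'cy', 'mount'])
```

View pics/scene0.png

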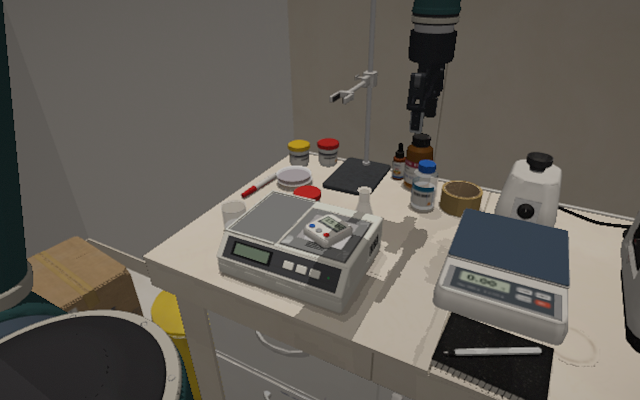

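View pics/wrist0.png

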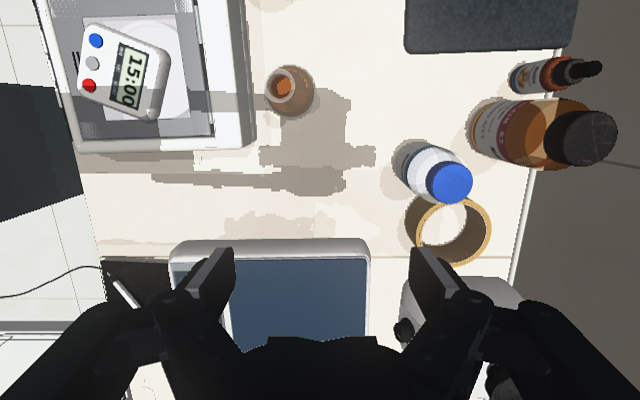

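View pics/side0.png

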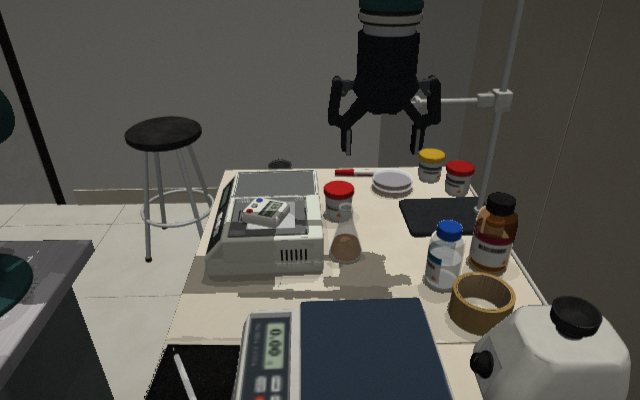

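The scene, wrist and side pictures show the reader at the left. The hatch is nearest the robot's right side, with the timer rotated on it. The flask is behind the reader's rear right, and the beaker and cup are on its left/rear. I'll enlarge for corners.

Run:
```python
from h import *
a=cv2.imread("pics/scene0.png")[180:310,210:400]
cv2.imwrite("pics/c1.png",cv2.resize(a,None,fx=4.2,fy=4.2,interpolation=2))
a=cv2.imread("pics/wrist0.png")[0:165,30:330]
cv2.imwrite("pics/c2.png",cv2.resize(a,None,fx=2.6,fy=2.6,interpolation=2))
```

```text
(no output)
```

View pics/c1.png

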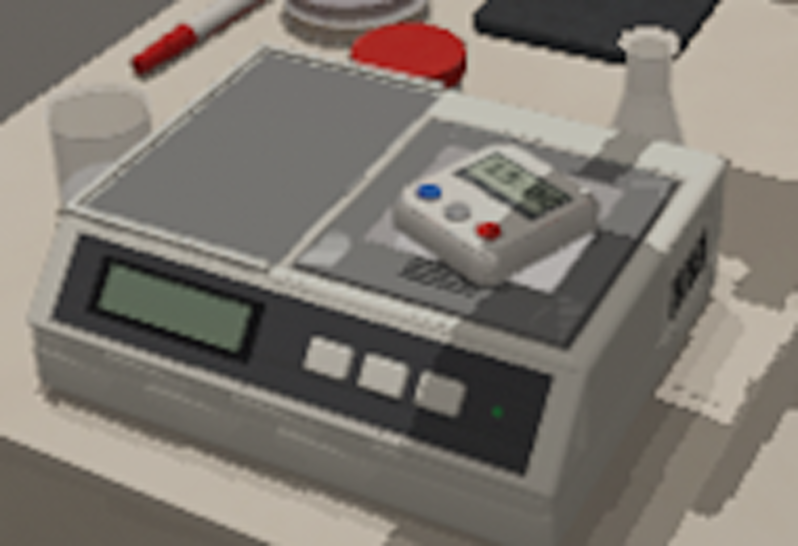

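View pics/c2.png

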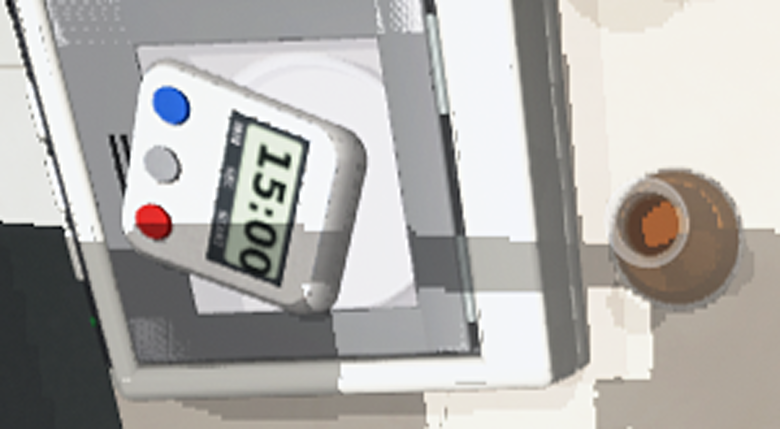

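```bash
cat > fit.py <<'E'
from h import *
from scipy.optimize import least_squares
cs,cw=cam("scene"),cam("wrist")
S=lambda u,v:(210+u/4.2,180+v/4.2); W=lambda u,v:(30+u/2.6,v/2.6)
obs=[(cs,S(570,348),(-.056,-.110,.0785)),(cs,S(680,180),(.071,-.110,.0785)),(cs,S(437,119),(.071,.012,.0785)),(cs,S(295,265),(-.056,.012,.0785)),
(cw,W(133,362),(-.056,-.110,.0785)),(cw,W(478,352),(.071,-.110,.0785))]
def P(p,X):
    c,s=np.cos(p[2]),np.sin(p[2]);return np.array([p[0]+c*X[0]-s*X[1],p[1]+s*X[0]+c*X[1],X[2]])
r=lambda p:np.concatenate([proj(c,P(p,X))[0]-uv for c,uv,X in obs])
o=least_squares(r,[.5,.2,0]);print(o.x,np.round(o.fun,1))
p=o.x
def inv(w):
    c,s=np.cos(p[2]),np.sin(p[2]);d=w[:2]-p[:2];return np.round([c*d[0]+s*d[1],-s*d[0]+c*d[1]],4)
print("timer base corners/top in reader frame")
for uv in[(150,62),(362,135),(330,312),(122,235),(165,105),(163,165),(153,222)]: print(uv,inv(ray(cw,W(*uv),.0975)))
for uv in[(395,205),(505,145),(597,195),(490,255)]: print("scene",uv,inv(ray(cs,S(*uv),.0975)))
for n,uv in dict(flaskw=(655,245)).items(): print(n,ray(cw,W(*uv),.10))
for X in[(0.012,.068,.078),(-.038,-.049,.0785)]:print(P(p,X))
E
python3 fit.py
```

```text
[0.49142512 0.15525579 0.02856093] [-1.6 -1.3 -0.7 -0.3 -0.8 -0.4 -0.3 -0.8  2.2  0.8 -2.3  1. ]
timer base corners/top in reader frame
(150, 62) [-0.0125 -0.0141]
(362, 135) [ 0.0515 -0.0372]
(330, 312) [ 0.0306 -0.0927]
(122, 235) [-0.0353 -0.0655]
(165, 105) [-0.0108 -0.0265]
(163, 165) [-0.0159 -0.0443]
(153, 222) [-0.0237 -0.0617]
scene (395, 205) [-0.0254 -0.0199]
scene (505, 145) [ 0.0364 -0.0415]
scene (597, 195) [ 0.0176 -0.0931]
scene (490, 255) [-0.0401 -0.0709]
flaskw [0.63893899 0.08539492 0.1       ]
[0.50147834 0.22357074 0.078     ]
[0.45483991 0.1051906  0.0785    ]
```

Call:
{"name": "jog_arm", "arguments": {
  "turn": [
    [0, 0, 0],
    [0, 0, 0],
    [0, 0, 0],
    [0, 0, 0],
    [0, 0, 0],
    [0, 0, 0],
    [0, 0, 0],
    [0, 0, -0.0286],
    [0, 0, 0],
    [0, 0, 0],
    [0, 0, 0],
    [0, 0, 0]
  ],
  "delta_pos": [
    [0.0043, -0.025, 0],
    [0.0043, -0.025, 0],
    [0.0043, -0.025, 0],
    [0.0043, -0.025, 0],
    [0.0043, -0.025, 0],
    [0.0043, -0.025, 0],
    [0.0043, -0.025, 0],
    [0, 0, 0.025],
    [0, 0, 0.025],
    [0, 0, 0.025],
    [0, 0, 0.025],
    [0, 0, 0]
  ],
  "gripper": [0.035, 0.035, 0.035, 0.035, 0.035, 0.035, 0.035, 0.035, 0.035, 0.035, 0.035, 0.035]
}}

```text
time: 1.15
tool_pos: [0.4953, 0.0301, 0.1259]
tcp_rot: [-2.184, -2.248, 0.011]
wrist_force: [-1.7, 0.1, -0.6]
width: 0.407
grip_force: 0.0
```

Run:
```python
from h import *
cs=snap("scene","s1.png");cw=snap("wrist","w1.png")
a=cv2.imread("pics/s1.png")[150:300,210:400];b=cv2.imread("pics/w1.png")
a=cv2.resize(a,(390,308),interpolation=2);b=cv2.resize(b[:,:],(640,400))
o=np.zeros((600,800,3),np.uint8);o[:400,:640]=b
o[400:600,:253]=cv2.resize(a,(253,200));
d=cv2.imread("pics/s1.png");
cv2.imwrite("pics/m1.png",o)
```

```text
(no output)
```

View pics/m1.png

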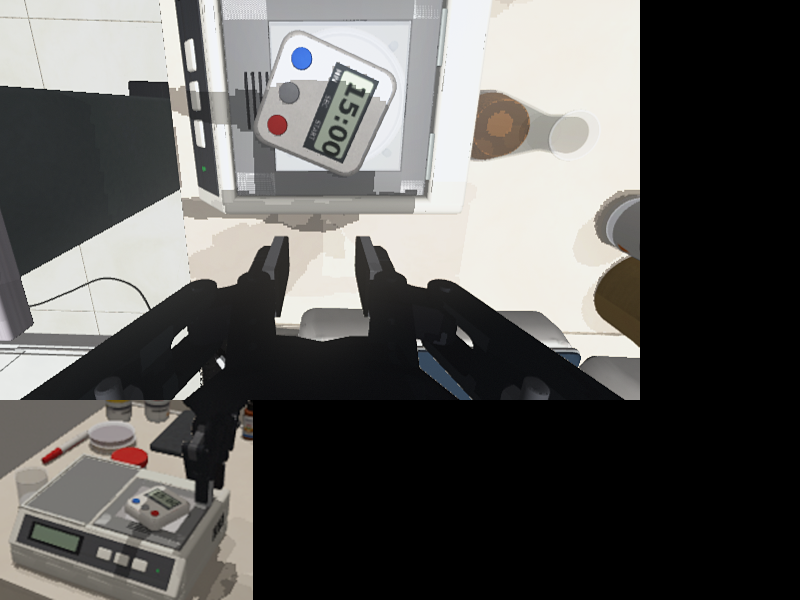

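The fingers (cols 268–380, row 240) sit just right of the reader. The timer is centred at about (327,102), and the hatch's right corners are at about (235,196) and (430,196).

Run:
```python
from h import *
c=cam("wrist")
for uv in[(236,196),(429,196),(186,212),(461,213)]:print(uv,ray(c,uv,.0785))
for uv in[(290,30),(396,82),(352,175),(256,130)]:print("timer",uv,ray(c,uv,.0975))
print("prog start",read_state()["time"],read_state()["tool_pos"],read_state()["wrist_force"])
```

```text
(236, 196) [0.4389668  0.04384008 0.0785    ]
(429, 196) [0.57149585 0.04778827 0.0785    ]
(186, 212) [0.40332372 0.03110966 0.0785    ]
(461, 213) [0.59540878 0.03613846 0.0785    ]
timer (290, 30) [0.47833497 0.14255634 0.0975    ]
timer (396, 82) [0.53721101 0.11836486 0.0975    ]
timer (352, 175) [0.51582158 0.06496584 0.0975    ]
timer (256, 130) [0.45844759 0.09000794 0.0975    ]
prog start 1.25 [0.49889074 0.03009727 0.13045843] [ 0.01466061 -0.52141795 -0.40425816]
```

Call:
{"name": "jog_arm", "arguments": {
  "turn": [
    [0, 0, 0],
    [0, 0, 0],
    [0, 0, 0],
    [0, 0, 0],
    [0, 0, 0]
  ],
  "delta_pos": [
    [0, 0, 0.014],
    [0, 0, 0.014],
    [0, 0, 0.012],
    [0, 0, 0.008],
    [0, 0, 0]
  ],
  "gripper": [0.035, 0.035, 0.035, 0.035, 0.035]
}}

```text
time: 1.67
tool_pos: [0.4993, 0.0301, 0.0824]
tcp_rot: [-2.188, -2.252, 0.002]
wrist_force: [-0.6, 0.4, 0.6]
width: 0.413
grip_force: 0.0
```

Call:
{"name": "jog_arm", "arguments": {
  "turn": [
    [0, 0, 0],
    [0, 0, 0],
    [0, 0, 0],
    [0, 0, 0],
    [0, 0, 0],
    [0, 0, 0],
    [0, 0, 0],
    [0, 0, 0],
    [0, 0, 0],
    [0, 0, 0]
  ],
  "delta_pos": [
    [0.006, 0, 0],
    [0.006, 0, 0],
    [0.006, 0, 0],
    [0.006, 0, 0],
    [0.006, 0, 0],
    [0.006, 0, 0],
    [0.006, 0, 0],
    [0.006, 0, 0],
    [0.006, 0, 0],
    [0, 0, 0]
  ],
  "gripper": [0.035, 0.035, 0.035, 0.035, 0.035, 0.035, 0.035, 0.035, 0.035, 0.035]
}}

```text
time: 2.5
tool_pos: [0.4984, 0.0852, 0.0833]
tcp_rot: [-2.188, -2.254, -0.001]
wrist_force: [-0.3, -0.5, 0.5]
width: 0.412
grip_force: 0.0
```

Run:
```python
from h import *
cs=snap("scene","s2.png");cw=snap("wrist","w2.png");cd=snap("side","d2.png")
o=np.zeros((600,800,3),np.uint8)
o[:300,:480]=cv2.resize(cv2.imread("pics/w2.png"),(480,300),interpolation=3)
o[300:,:400]=cv2.resize(cv2.imread("pics/s2.png")[160:310,210:410],(400,300),interpolation=2)
o[300:,400:]=cv2.resize(cv2.imread("pics/d2.png")[150:300,200:400],(400,300),interpolation=2)
cv2.imwrite("pics/m2.png",o);s=read_state();print(s["time"],s["tool_pos"],s["wrist_force"])
```

```text
2.65 [0.49827937 0.08417839 0.0831422 ] [ 0.69668082 -0.37985025  0.49273839]
```

View pics/m2.png

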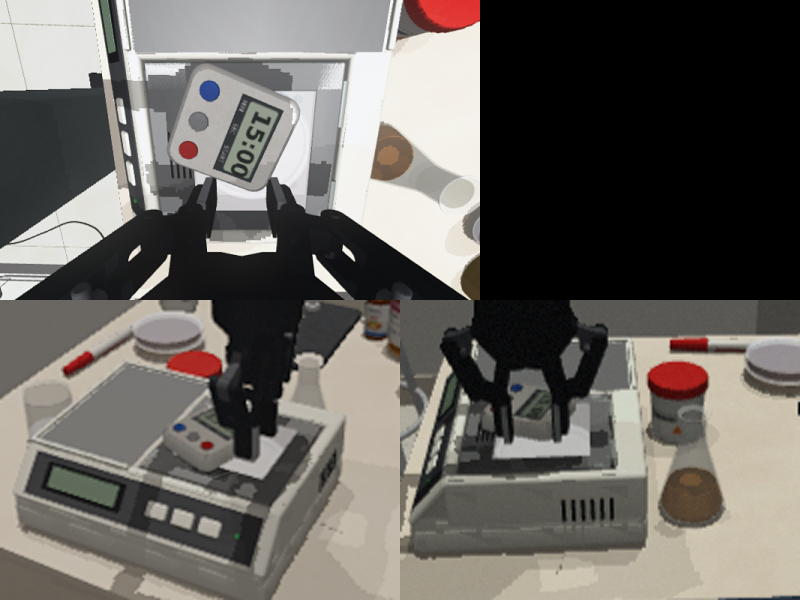

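The timer has started to slide with the rear finger on its right edge. It is centred between the fingers and still turned.

Call:
{"name": "jog_arm", "arguments": {
  "turn": [
    [0, 0, 0],
    [0, 0, 0],
    [0, 0, 0],
    [0, 0, 0],
    [0, 0, 0],
    [0, 0, 0],
    [0, 0, 0],
    [0, 0, 0],
    [0, 0, 0],
    [0, 0, 0],
    [0, 0, 0],
    [0, 0, 0],
    [0, 0, 0],
    [0, 0, 0],
    [0, 0, 0]
  ],
  "delta_pos": [
    [0.006, 0, 0],
    [0.006, 0, 0],
    [0.006, 0, 0],
    [0.006, 0, 0],
    [0.006, 0, 0],
    [0.006, 0, 0],
    [0.006, 0, 0],
    [0.006, 0, 0],
    [0.006, 0, 0],
    [0.006, 0, 0],
    [0.006, 0, 0],
    [0.006, 0, 0],
    [0.006, 0, 0],
    [0.006, 0, 0],
    [0, 0, 0]
  ],
  "gripper": [0.035, 0.035, 0.035, 0.035, 0.035, 0.035, 0.035, 0.035, 0.035, 0.035, 0.035, 0.035, 0.035, 0.035, 0.035]
}}

```text
time: 3.9
tool_pos: [0.4961, 0.1692, 0.0834]
tcp_rot: [-2.189, -2.254, -0.001]
wrist_force: [0.4, 0.5, -0.0]
width: 0.409
grip_force: 0.0
```

Run:
```python
from h import *
cs=snap("scene","s3.png");cw=snap("wrist","w3.png");cd=snap("side","d3.png")
o=np.zeros((600,800,3),np.uint8)
o[:300,:480]=cv2.resize(cv2.imread("pics/w3.png"),(480,300),interpolation=3)
o[300:,:400]=cv2.resize(cv2.imread("pics/s3.png")[160:310,210:410],(400,300),interpolation=2)
o[300:,400:]=cv2.resize(cv2.imread("pics/d3.png")[150:300,200:400],(400,300),interpolation=2)
cv2.imwrite("pics/m3.png",o);s=read_state();print(s["time"],s["tool_pos"],s["wrist_force"])
```

```text
4.05 [0.4960155  0.16808821 0.08325302] [ 0.93633694  0.30921331 -0.47583508]
```

View pics/m3.png

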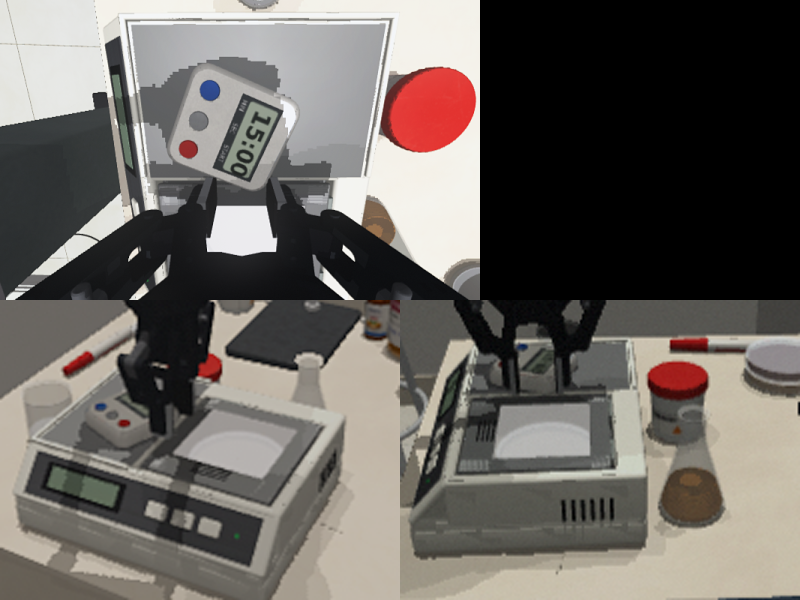

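The timer is on the deck with its angle unchanged. Its lowest corner (262,188) is still around the deck/hatch seam (row 178), so I'll measure what remains.

Run:
```python
from h import *
c=cam("wrist");p=[0.4914,.1553,.029]
def inv(w):
    cc,s=np.cos(p[2]),np.sin(p[2]);d=w[:2]-p[:2];return np.round([cc*d[0]+s*d[1],-s*d[0]+cc*d[1]],4)
for uv in[(203,64),(300,103),(264,191),(167,155)]:print(uv,inv(ray(c,np.array(uv)/.75,.096)))
for uv in[(125,178),(370,178),(133,24),(391,24)]:print("deck",uv,inv(ray(c,np.array(uv)/.75,.078)))
```

```text
(203, 64) [-0.0164  0.0947]
(300, 103) [0.0386 0.0735]
(264, 191) [0.0194 0.0173]
(167, 155) [-0.0413  0.0419]
deck (125, 178) [-0.0799  0.0183]
deck (370, 178) [0.0981 0.0184]
deck (133, 24) [-0.0601  0.1184]
deck (391, 24) [0.0941 0.1184]
```

Call:
{"name": "jog_arm", "arguments": {
  "turn": [
    [0, 0, 0],
    [0, 0, 0],
    [0, 0, 0],
    [0, 0, 0],
    [0, 0, 0],
    [0, 0, 0],
    [0, 0, 0],
    [0, 0, 0],
    [0, 0, 0],
    [0, 0, 0],
    [0, 0, 0],
    [0, 0, 0]
  ],
  "delta_pos": [
    [0.004, 0, 0],
    [0.004, 0, 0],
    [0.004, 0, 0],
    [0, 0, 0],
    [-0.015, 0, 0],
    [-0.02, 0, 0],
    [-0.02, 0, 0],
    [-0.02, 0, -0.01],
    [0, 0, -0.02],
    [0, -0.01, -0.02],
    [0, -0.015, 0],
    [0, 0, 0]
  ],
  "gripper": [0.035, 0.035, 0.035, 0.035, 0.035, 0.035, 0.035, 0, 0, 0, 0, 0]
}}

```text
time: 5.05
tool_pos: [0.472, 0.1043, 0.1344]
tcp_rot: [2.189, 2.252, 0.001]
wrist_force: [-0.8, 0.0, 0.1]
width: 0.001
grip_force: 0.0
```

Run:
```python
from h import *
cs=snap("scene","s4.png");cw=snap("wrist","w4.png");cd=snap("side","d4.png")
o=np.zeros((600,800,3),np.uint8)
o[:300,:480]=cv2.resize(cv2.imread("pics/w4.png"),(480,300),interpolation=3)
o[300:,:400]=cv2.resize(cv2.imread("pics/s4.png")[160:310,210:410],(400,300),interpolation=2)
o[300:,400:]=cv2.resize(cv2.imread("pics/d4.png")[150:300,200:400],(400,300),interpolation=2)
cv2.imwrite("pics/m4.png",o);s=read_state();print(s["time"],s["tool_pos"],s["wrist_force"],s["width"])
R=Ro.from_rotvec(s["tcp_rot"]).as_matrix();print(R.T@(np.array([.4569,.1053,.085])-s["tool_pos"]))
```

```text
5.2 [0.47282609 0.10439367 0.13287412] [-0.25543017 -0.69705168 -0.40646098] -0.0021981462678343795
[ 0.00136782 -0.01588759  0.04787595]
```

View pics/m4.png

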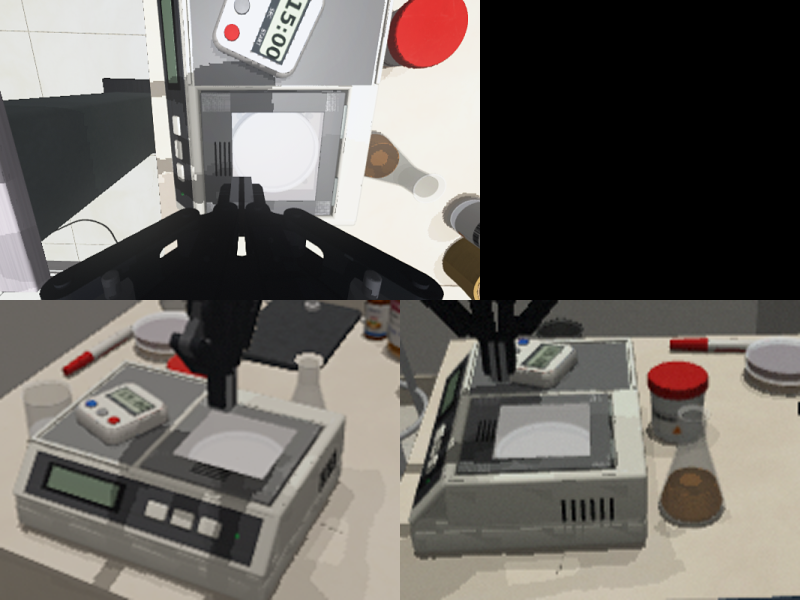

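The timer lies clear on the deck: its nearest corner is at wrist row 76 and the seam at row 87. The ribs are at wrist cols 214–231, just ahead of the shut fingers. Now to the press point.

Call:
{"name": "jog_arm", "arguments": {
  "turn": [
    [0, 0, 0],
    [0, 0, 0],
    [0, 0, 0],
    [0, 0, 0],
    [0, 0, 0],
    [0, 0, 0],
    [0, 0, 0]
  ],
  "delta_pos": [
    [0.0014, -0.016, 0],
    [0, 0, 0.015],
    [0, 0, 0.015],
    [0, 0, 0.012],
    [0, 0, 0.007],
    [0, 0, 0],
    [0, 0, 0]
  ],
  "gripper": [0, 0, 0, 0, 0, 0, 0]
}}

```text
time: 5.78
tool_pos: [0.4566, 0.1053, 0.0836]
tcp_rot: [-2.189, -2.252, 0.002]
wrist_force: [-0.6, -0.7, 1.3]
width: -0.0
grip_force: 0.0
```

Call:
{"name": "jog_arm", "arguments": {
  "turn": [
    [0, 0, 0],
    [0, 0, 0],
    [0, 0, 0],
    [0, 0, 0]
  ],
  "delta_pos": [
    [0, 0, 0.001],
    [0, 0, 0.001],
    [0, 0, 0.001],
    [0, 0, 0]
  ],
  "gripper": [0, 0, 0, 0]
}}

```text
time: 6.12
tool_pos: [0.4572, 0.1054, 0.0816]
tcp_rot: [2.189, 2.253, 0.001]
wrist_force: [-0.7, -0.2, -0.6]
width: -0.001
grip_force: 0.0
```

Call:
{"name": "jog_arm", "arguments": {
  "turn": [
    [0, 0, 0],
    [0, 0, 0],
    [0, 0, 0],
    [0, 0, 0]
  ],
  "delta_pos": [
    [0, 0, 0.001],
    [0, 0, 0.001],
    [0, 0, 0],
    [0, 0, 0]
  ],
  "gripper": [0, 0, 0, 0]
}}

```text
time: 6.45
tool_pos: [0.4568, 0.1053, 0.0793]
tcp_rot: [-2.189, -2.253, 0.0]
wrist_force: [-0.3, 0.3, -0.2]
width: -0.001
grip_force: 0.0
```

Call:
{"name": "jog_arm", "arguments": {
  "turn": [
    [0, 0, 0],
    [0, 0, 0],
    [0, 0, 0],
    [0, 0, 0],
    [0, 0, 0],
    [0, 0, 0]
  ],
  "delta_pos": [
    [0, 0, 0.001],
    [0, 0, 0.001],
    [0, 0, 0.001],
    [0, 0, 0.001],
    [0, 0, 0],
    [0, 0, 0]
  ],
  "gripper": [0, 0, 0, 0, 0, 0]
}}

```text
time: 6.95
tool_pos: [0.457, 0.1053, 0.0754]
tcp_rot: [2.189, 2.253, 0.0]
wrist_force: [-1.2, 0.3, 3.4]
width: 0.001
grip_force: 1.8
```

Call:
{"name": "jog_arm", "arguments": {
  "turn": [
    [0, 0, 0],
    [0, 0, 0],
    [0, 0, 0]
  ],
  "delta_pos": [
    [0, 0, 0.001],
    [0, 0, 0],
    [0, 0, 0]
  ],
  "gripper": [0, 0, 0]
}}

```text
time: 7.2
tool_pos: [0.457, 0.1053, 0.0743]
tcp_rot: [2.189, 2.253, 0.0]
wrist_force: [-0.7, 0.5, 2.7]
width: -0.002
grip_force: 1.8
```

Call:
{"name": "jog_arm", "arguments": {
  "turn": [
    [0, 0, 0],
    [0, 0, 0],
    [0, 0, 0]
  ],
  "delta_pos": [
    [0, 0, 0.001],
    [0, 0, 0],
    [0, 0, 0]
  ],
  "gripper": [0, 0, 0]
}}

```text
time: 7.45
tool_pos: [0.457, 0.1053, 0.0733]
tcp_rot: [2.189, 2.253, 0.0]
wrist_force: [-0.5, 0.5, 4.0]
width: -0.001
grip_force: 1.8
```

Call:
{"name": "jog_arm", "arguments": {
  "turn": [
    [0, 0, 0],
    [0, 0, 0],
    [0, 0, 0]
  ],
  "delta_pos": [
    [0, 0, 0.0005],
    [0, 0, 0],
    [0, 0, 0]
  ],
  "gripper": [0, 0, 0]
}}

```text
time: 7.7
tool_pos: [0.457, 0.1053, 0.0728]
tcp_rot: [2.189, 2.253, 0.0]
wrist_force: [-1.5, -0.1, 3.8]
width: 0.002
grip_force: 1.8
```

Call:
{"name": "jog_arm", "arguments": {
  "turn": [
    [0, 0, 0],
    [0, 0, 0],
    [0, 0, 0]
  ],
  "delta_pos": [
    [0, 0, 0.0005],
    [0, 0, 0],
    [0, 0, 0]
  ],
  "gripper": [0, 0, 0]
}}

```text
time: 7.95
tool_pos: [0.457, 0.1053, 0.0723]
tcp_rot: [2.189, 2.253, 0.0]
wrist_force: [0.3, -0.1, 3.8]
width: 0.005
grip_force: 1.8
```

Call:
{"name": "jog_arm", "arguments": {
  "turn": [
    [0, 0, 0],
    [0, 0, 0],
    [0, 0, 0]
  ],
  "delta_pos": [
    [0, 0, 0.0004],
    [0, 0, 0],
    [0, 0, 0]
  ],
  "gripper": [0, 0, 0]
}}

```text
time: 8.2
tool_pos: [0.457, 0.1053, 0.0721]
tcp_rot: [2.189, 2.253, 0.0]
wrist_force: [-0.3, -0.9, 5.5]
width: -0.001
grip_force: 2.6
```

Call:
{"name": "jog_arm", "arguments": {
  "turn": [
    [0, 0, 0],
    [0, 0, 0],
    [0, 0, 0]
  ],
  "delta_pos": [
    [0, 0, 0.0004],
    [0, 0, 0],
    [0, 0, 0]
  ],
  "gripper": [0, 0, 0]
}}

```text
time: 8.45
tool_pos: [0.4571, 0.1053, 0.0719]
tcp_rot: [2.189, 2.253, 0.0]
wrist_force: [-0.7, -0.9, 7.2]
width: -0.005
grip_force: 3.4
```

At the stop (stiff, 7 N). Lift away fast, and forwards (towards the robot).

Call:
{"name": "jog_arm", "arguments": {
  "turn": [
    [0, 0, 0],
    [0, 0, 0],
    [0, 0, 0],
    [0, 0, 0],
    [0, 0, 0],
    [0, 0, 0],
    [0, 0, 0],
    [0, 0, 0],
    [0, 0, 0]
  ],
  "delta_pos": [
    [0, 0, -0.025],
    [0, 0, -0.03],
    [0, 0, -0.03],
    [0, 0, -0.03],
    [0, 0, -0.03],
    [0, 0, -0.03],
    [0, 0, -0.03],
    [0, 0, -0.025],
    [0, 0, 0]
  ],
  "gripper": [0, 0, 0, 0, 0, 0, 0, 0, 0]
}}

```text
time: 9.2
tool_pos: [0.4594, 0.1058, 0.3072]
tcp_rot: [2.186, 2.249, 0.012]
wrist_force: [1.4, 0.1, 0.5]
width: -0.001
grip_force: 0.0
```

Call:
{"name": "jog_arm", "arguments": {
  "turn": [
    [0, 0, 0],
    [0, 0, 0],
    [0, 0, 0],
    [0, 0, 0],
    [0, 0, 0],
    [0, 0, 0],
    [0, 0, 0],
    [0, 0, 0],
    [0, 0, 0],
    [0, 0, 0],
    [0, 0, 0],
    [0, 0, 0],
    [0, 0, 0],
    [0, 0, 0],
    [0, 0, 0],
    [0, 0, 0],
    [0, 0, 0],
    [0, 0, 0],
    [0, 0, 0],
    [0, 0, 0]
  ],
  "delta_pos": [
    [0, 0, 0],
    [0, 0, 0],
    [0, 0, 0],
    [0, 0, 0],
    [0, 0, 0],
    [0, 0, 0],
    [0, 0, 0],
    [0, 0, 0],
    [0, 0, 0],
    [0, 0, 0],
    [0, 0, 0],
    [0, 0, 0],
    [0, 0, 0],
    [0, 0, 0],
    [0, 0, 0],
    [0, 0, 0],
    [0, 0, 0],
    [0, 0, 0],
    [0, 0, 0],
    [0, 0, 0]
  ],
  "gripper": [0, 0, 0, 0, 0, 0, 0, 0, 0, 0, 0, 0, 0, 0, 0, 0, 0, 0, 0, 0]
}}

```text
time: 10.87
tool_pos: [0.4568, 0.1053, 0.3015]
tcp_rot: [2.189, 2.253, 0.0]
wrist_force: [-0.6, 0.3, -0.0]
width: -0.002
grip_force: 0.0
```

Call:
{"name": "jog_arm", "arguments": {
  "turn": [
    [0, 0, 0],
    [0, 0, 0],
    [0, 0, 0],
    [0, 0, 0],
    [0, 0, 0],
    [0, 0, 0],
    [0, 0, 0],
    [0, 0, 0],
    [0, 0, 0],
    [0, 0, 0],
    [0, 0, 0],
    [0, 0, 0],
    [0, 0, 0],
    [0, 0, 0],
    [0, 0, 0],
    [0, 0, 0],
    [0, 0, 0],
    [0, 0, 0],
    [0, 0, 0],
    [0, 0, 0]
  ],
  "delta_pos": [
    [0, 0, 0],
    [0, 0, 0],
    [0, 0, 0],
    [0, 0, 0],
    [0, 0, 0],
    [0, 0, 0],
    [0, 0, 0],
    [0, 0, 0],
    [0, 0, 0],
    [0, 0, 0],
    [0, 0, 0],
    [0, 0, 0],
    [0, 0, 0],
    [0, 0, 0],
    [0, 0, 0],
    [0, 0, 0],
    [0, 0, 0],
    [0, 0, 0],
    [0, 0, 0],
    [0, 0, 0]
  ],
  "gripper": [0, 0, 0, 0, 0, 0, 0, 0, 0, 0, 0, 0, 0, 0, 0, 0, 0, 0, 0, 0]
}}

```text
time: 12.53
tool_pos: [0.4568, 0.1053, 0.3015]
tcp_rot: [-2.189, -2.253, 0.0]
wrist_force: [-0.5, 1.3, -0.3]
width: 0.001
grip_force: 0.0
```

Run:
```python
from h import *
cs=snap("scene","s5.png");cw=snap("wrist","w5.png");cd=snap("side","d5.png")
o=np.zeros((600,800,3),np.uint8)
o[:300,:480]=cv2.resize(cv2.imread("pics/w5.png"),(480,300),interpolation=3)
o[300:,:400]=cv2.resize(cv2.imread("pics/s5.png")[130:310,200:440],(400,300),interpolation=2)
o[300:,400:]=cv2.resize(cv2.imread("pics/d5.png")[100:280,180:420],(400,300),interpolation=2)
p=[0.4914,.1553,.029];ca,sa=np.cos(p[2]),np.sin(p[2])
for a in(1.2,1.0):
  for y in(-.110,.012):
    x=.072-.128*np.cos(a);z=.0755+.128*np.sin(a)
    X=np.array([p[0]+ca*x-sa*y,p[1]+sa*x+ca*y,z])
    print(a,y,"scene crop",(proj(cs,X)[0]-[200,130])/.6+[0,300],"side crop",(proj(cd,X)[0]-[180,100])/.6+[400,300])
cv2.imwrite("pics/m5.png",o);s=read_state();print(s["time"],s["tool_pos"],s["wrist_force"])
```

```text
1.2 -0.11 scene crop [275.22851321 378.83208096] side crop [557.2119173  416.51433759]
1.2 0.012 scene crop [166.89686049 356.35109416] side crop [561.16959845 364.79805137]
1.0 -0.11 scene crop [266.27222712 399.20883764] side crop [533.14454689 428.54374065]
1.0 0.012 scene crop [156.71045428 374.9877615 ] side crop [540.21770468 375.5601813 ]
12.6833 [0.4568216  0.1052897  0.30146595] [-0.24535466 -0.07920107  0.3682376 ]
```

View pics/m5.png

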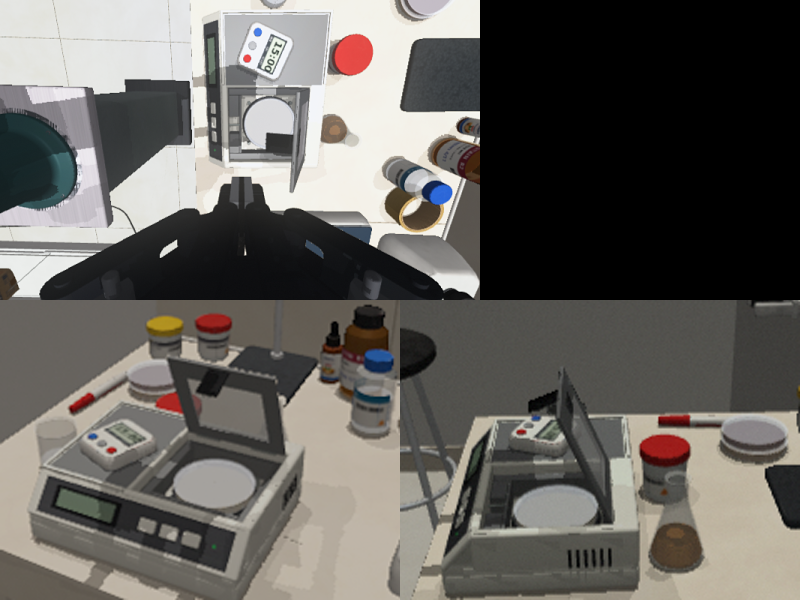

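The hatch's upper corners are at (275,379) and (168,357) in the scene crop, which match the 1.2 rad prediction. The timer is on the deck and the glassware is untouched. I'll wait a little, check that the hatch stays, then hand in.

Call:
{"name": "jog_arm", "arguments": {
  "turn": [
    [0, 0, 0],
    [0, 0, 0],
    [0, 0, 0],
    [0, 0, 0],
    [0, 0, 0],
    [0, 0, 0],
    [0, 0, 0],
    [0, 0, 0],
    [0, 0, 0],
    [0, 0, 0],
    [0, 0, 0],
    [0, 0, 0],
    [0, 0, 0],
    [0, 0, 0],
    [0, 0, 0],
    [0, 0, 0],
    [0, 0, 0],
    [0, 0, 0],
    [0, 0, 0],
    [0, 0, 0]
  ],
  "delta_pos": [
    [0, 0, 0],
    [0, 0, 0],
    [0, 0, 0],
    [0, 0, 0],
    [0, 0, 0],
    [0, 0, 0],
    [0, 0, 0],
    [0, 0, 0],
    [0, 0, 0],
    [0, 0, 0],
    [0, 0, 0],
    [0, 0, 0],
    [0, 0, 0],
    [0, 0, 0],
    [0, 0, 0],
    [0, 0, 0],
    [0, 0, 0],
    [0, 0, 0],
    [0, 0, 0],
    [0, 0, 0]
  ],
  "gripper": [0, 0, 0, 0, 0, 0, 0, 0, 0, 0, 0, 0, 0, 0, 0, 0, 0, 0, 0, 0]
}}

```text
time: 14.35
tool_pos: [0.4568, 0.1053, 0.3015]
tcp_rot: [2.189, 2.253, 0.0]
wrist_force: [-0.0, 0.6, 0.1]
width: -0.004
grip_force: 0.0
```

Run:
```python
from h import *
snap("side","d6.png");a,b=[cv2.imread(f"pics/d{i}.png")[130:280,220:400].astype(int) for i in(5,6)]
n=(abs(a-b).max(2)>40).sum();print("changed px",n)
if n<40: print(ticket.finish_job())
```

```text
changed px 0
the job is handed in; nothing more can be done
None
```

The timer lies wholly on the deck. The hatch was released with one gentle press (about 7 N), rose fully open and stayed open untouched, the glassware and cup look undisturbed in the final pictures, and the job was handed in at about 14 s.

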